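# Shake up a round flask on a touch-start vortex mixer

## Robot

A 6-joint arm with a two-finger parallel gripper is mounted at the origin on a cart in front of the work surface, level with it; the furniture and walls round the work are solid. World frame = base frame: x ahead of the robot, y to its left, z up, the work surface at z = 0. Lengths are in mm, angles in rad, forces in N, time in s.
With the tool pointing down it reaches from about 350 to 725 mm from the base axis. Payload 4.3 kg.
Tool frame: the origin (TCP) lies midway between the tips of the shut fingers; the grasp point (between the pads) lies 19 mm behind it; z points along the fingers, y is the direction in which the jaws open and shut (so a half turn about z gives the same grasp; the last joint's range is limited). The gripper opens to 85 mm and grips with 20 to 120 N. Pads are 22 mm wide; open, the fingers measure 114 mm over their backs; the gripper's body (76 mm by 85 mm) begins 54 mm behind the grasp point. The pads swing forward as they close: fully open they stand 13 mm farther back than shut.
Start: joints at [-1.256, 0.377, 0.081, 1.274, 0, 1.46], TCP at [236.995, -523.928, 231.329] pointing down, gripper open.
Joint ranges: [-2.72, 2.72], [-0.84, 1.66], [-1.02, 1.22], [-1.77, 2.12], [-1.37, 1.28], [-3.14, 3.14]. Speed limits (rad/s): [2.57, 2.57, 3.14, 3.14, 3.14, 3.14].

## Interface

Orientations are given as a 3x3 rotation matrix whose columns are the frame's x, y, z axes.
In Python, from workcell import * gives the robot as it stands. The module is installed in compiled form; this text tells all that it offers.
- The arm moves only by the shell command python3 -m crank 'ROWS' [OPENING] [FORCE]. ROWS is JSON, a list that holds one entry, the list of rows, each a list of 4 numbers: the shift along the tool's x, y, z in m, then the turn about the tool's z in degrees. A call has 1 to 5 rows; each row is the pose to reach, as a shift and turn from the pose commanded when the call began, along the tool's axes at that moment; what a row does not reach only later rows make up. A row lasts 1/10 s, in which the tool goes at most 50 mm and 8.59 degrees, less where a joint would pass 70% of its speed; a pose out of reach is approached as far as the arm can. A call with a gripper value outside its range is refused whole. OPENING is the finger opening in m, from 0 to 0.0854, set as the call begins (- or left out, the last holds). The fingers move at their own pace and stop on an object; FORCE is the grip in N (left out, the last holds). Time passes only in rows, so rows that repeat a pose let the fingers close. It gives the time, the measured TCP pose, the force and the opening at its end, in the units of the state.
- read_state(): the state, without advancing time (a new reading comes with each control period).
- capture(name): name is "scene" or "side" or "wrist"; returns the picture (420x560x3 uint8, blue, green, red); there is no depth.
- calibration(name): a dict with "K" (3x3 intrinsics, pixels), "extrinsics" (4x4, takes a point from camera to world coordinates); the wrist camera has in their place "mount" (4x4, takes a point from camera to tool coordinates, whose origin is the TCP and whose axes are the flange's). Camera axes: x right, y up, looking along -z (the intrinsics and any distortion apply to the point x, -y, -z); pixel columns grow to the right and rows downward; lengths in mm; the calibration is good to about 2 mm. A picture is of the moment at which its call begins: read the wrist's pose just before it. calibration takes no time and is no camera call.
- close_job(): hands the job in, once; it reports no verdict.
Trained networks look in the newest picture that a camera, given by its name, has taken for a name from the list of things; names that differ only in an ending like _2 or _b are one class to them, and where a whole thing is asked for, a point or a joint stands for the part that bears it (a point fixed in the world has none). Each returns a list of dicts, best first, with "p" (0 to 1); they miss things now and then, are a little off and sometimes report something else, mostly with a low value. They report only what shows in the picture. A call takes as long as a camera call. They do not tell look-alikes from the thing itself.
- recognise(camera, target): "uv" ([column, row] in pixels, amid what is visible of it).
- silhouettes(camera, target): "mask" (420x560 bool, what is visible of it) and "uv" ([column, row] in pixels, amid what is visible of it).
- pinpoint(camera, target): "uv" ([column, row] in pixels: a listed point, or the origin of a listed thing).
The state is a dict: "t": time; "q": joint angles; "joint_vel": joint speeds; "tau": joint torques, N m; "position": TCP position; "tcp_rot": TCP orientation; "ft_force": force on the tool from outside, world axes, zero at the start; "wrist_torque": the same for the moment, N m; "grip_width": opening from 0.0 (shut) to 1.0 (fully open).
Only numpy, scipy, OpenCV 4.12 (cv2) and the standard library are available. Lean on these libraries where they do the work, as an engineer would, in place of code of your own. Each camera call takes 0.05 s, during which the arm holds its last target.

## Task

Get the amber round-bottom flask mixed on the little vortex mixer: first press the green-dotted end of its rocker switch fully down to arm it, then take the amber flask by its neck out of its cork ring and set it upright in the middle of the mixer's sprung ring. Press the flask gently down until the ring is near the bottom of its spring travel, since the mixer runs only while it is held down, keep it there steadily for about three seconds, and finish while still gripping the flask and holding it pressed down. Do not jam the flask hard against the stop, and leave the clear flask and the other glassware where they are.

Things in the scene. Friction and masses are not known exactly. Their poses are not given: they have to be found in the camera images.
- amber_flask: Loose 100 ml round flask, brown glass, blue stopper, 0.1 to 0.16 kg. Bulb: 64 mm sphere, centre 32 mm above the origin. Straight neck 25 mm thick from 62 to 101 mm above the origin; rim bead and stopper 30 mm wide up to 120 mm. Origin: lowest point of the bulb; z up along the neck. Starts upright in a fixed cork ring (74 mm across, 18 mm high), origin 7 mm above the worktop.
- clear_flask: The same flask in clear glass with a white stopper, standing in the other cork ring: a bystander. The two flasks may have swapped places. Same size and origin as the amber one.
- mixer: Vortex mixer, fixed: white body, grey deck 62 mm above the worktop, 150 mm along its x, 115 mm along its y. Origin at the worktop under its middle. +x points to its back (ring centre at x 22 mm, y 0), +y to its left (rocker pivot at x -49, y 26 mm). A fixed black speed dial, 13 mm high, stands at x -49, y -26 mm.
- mixer_switch (a joint): Rocker on the front of the deck: a shallow black V, 22 mm wide, 39 mm long along the mixer's y, in a bezel 4 mm high. 0 rad: off, the green-dotted wing (mixer's +y end) stands up; 0.35 rad: armed, that wing pressed flat, its top 7.5 mm above the deck. Needs about 2.5 N straight down on the dot; stays where it is left.
- switch_green_end (a point): The green dot on top of the rocker's wing, 12 mm from the pivot; moves with the rocker, about 11.5 mm above the deck (74 mm above the worktop) when off, 7.5 mm above the deck when armed.
- mixer_head (a joint): Downward travel of the sprung ring cradle, in m: 0 is up, 0.012 is its stop. It takes about 3 N to start moving and about 9 N to reach the stop (500 N/m); it springs back when let go.
- cradle_center (a point): Centre of the ring cradle, a black rubber ring 58 mm in outer and 38 mm in inner diameter (10 mm thick) on a steel coil; this point lies on its axis at mid thickness, 96 mm above the worktop when up, and moves down with it. The bulb sits centred in the ring with the flask's origin 3.8 mm below this point.
- beaker: Small clear glass beaker, 45 mm wide, 58 mm high, bystander; origin under its centre.
- oil_bottle: Small brown dropper bottle with a black cap, 30 mm wide, 78 mm high, bystander; origin under its centre.
- sample_vial: Small vial with a white cap, 20 mm wide, 50 mm high, bystander; origin under its centre.
Things that resemble listed ones, but are neither listed nor needed, are in the scene too. Of the things that look like the amber_flask, the larger one is meant.

How it is judged (in metres and radians):
On the way, in this order (a step that is already met when the one before it is completed fails the run):
1. the mixer is armed: green end of the rocker fully down, while the amber flask still stands in its cork ring (value of joint mixer_switch above 0.3 rad and distance of amber_flask from where it was at the start of the episode below 0.015 m), for 0.1 s.
2. the amber flask is lifted clear in the fingers (height (world z) of amber_flask above 0.035 m and contact force between the fingers and amber_flask above 1 N and contact force between amber_flask and mixer below 0.1 N), for 0.1 s.
3. the gripped flask holds the sprung ring at least 8 mm down for two seconds (value of joint mixer_head above 0.008 m and horizontal distance between amber_flask and cradle_center below 0.006 m and angle between amber_flask's own z axis and vertical below 0.15 rad and contact force between the fingers and amber_flask above 1 N and contact force between amber_flask and mixer above 3 N), for 2 s.
At the end, for the whole second after the job is handed in: Amber flask gripped, upright (0.15 rad), centred (6 mm) in the ring and holding it 8 mm or more down with over 3 N, at rest, robot off the mixer; rocker over 0.30 rad; clear flask, beaker, bottle and vial within 20 mm of their starts (all of step 3 and value of joint mixer_switch above 0.3 rad and z of amber_flask in the frame of cradle_center below 0 m and linear speed of amber_flask below 0.02 m/s and contact force between the arm and mixer below 1 N and distance of each of clear_flask, beaker, oil_bottle, sample_vial from where it was at the start of the episode below 0.02 m); the arm keeps its last pose, push and grip.
It fails at once if the flask is jammed onto the mixer with more than 25 N (contact force between amber_flask and mixer above 25 N).
It fails at once if the amber flask is tipped over (angle between amber_flask's own z axis and vertical above 0.7 rad).
It fails at once if another flask, the beaker, the dropper bottle or the vial is knocked away (distance of any of clear_flask, beaker, oil_bottle, sample_vial from where it was at the start of the episode above 0.03 m).
It also fails if it takes over 58 s, if anything falls off the work surface, if the arm or the gripper's body presses on something with over 40 N, if the wrist force passes 120 N, or if a joint passes its speed limit or range.

## Working session

There is one attempt and no reset: what is moved stays moved. The work goes in short steps, Python scripts to look and compute and a shell command to move; the robot and the scene stay as the last step left them, time stands still between calls to the robot, and variables do not carry over. Pictures are saved under pics/ and viewed, and the job is handed in when it is done.

```bash
mkdir -p pics
python3 - <<'E'
from workcell import *
import cv2,numpy as np
s=read_state();print(s['t'],s['position'],s['tcp_rot'],s['grip_width'],s['ft_force'])
for n in("scene","side"):
    im=capture(n);cv2.imwrite(f"pics/{n}0.png",im)
    c=calibration(n);print(n,c)
    for t in("amber_flask","clear_flask","mixer","switch_green_end","cradle_center","beaker","oil_bottle","sample_vial"):
        print(t,[(np.round(d['uv'],1).tolist(),round(float(d['p']),2)) for d in pinpoint(n,t)])
print(calibration("wrist"))
E
```

```text
0.0 [ 236.77784952 -523.26295141  230.3692989 ] [[ 9.11135901e-01  4.12105504e-01 -6.51463681e-04]
 [ 4.12105967e-01 -9.11133854e-01  1.94212220e-03]
 [ 2.06788633e-04 -2.03800933e-03 -9.99997902e-01]] 1.0041256938047283 [-0.25339989 -0.61492062 -0.13731879]
scene {'K': array([[391.3561154 ,   0.        , 278.42148643],
       [  0.        , 391.3561154 , 214.13080448],
       [  0.        ,   0.        ,   1.        ]]), 'extrinsics': array([[ 8.37240282e-01,  2.36937996e-01, -4.92837799e-01,
         1.63691712e+02],
       [-5.46802551e-01,  3.72590575e-01, -7.49788792e-01,
        -4.68622423e+02],
       [ 5.97326472e-03,  8.97238346e-01,  4.41506139e-01,
         4.67955988e+02],
       [ 0.00000000e+00,  0.00000000e+00,  0.00000000e+00,
         1.00000000e+00]])}
amber_flask [([257.7, 235.2], 0.95), ([260.2, 269.5], 0.87)]
clear_flask []
mixer [([305.6, 287.1], 0.7)]
switch_green_end [([274.6, 256.4], 0.66)]
cradle_center [([316.9, 248.7], 0.87)]
beaker [([323.4, 243.7], 0.58)]
oil_bottle [([352.9, 260.3], 0.97)]
sample_vial [([210.0, 261.3], 0.68), ([272.3, 254.8], 0.26)]
si
[... 624 characters left out ...]
[([262.8, 311.1], 0.98)]
switch_green_end [([233.5, 264.3], 0.67)]
cradle_center [([278.3, 267.4], 0.84)]
beaker []
oil_bottle [([232.0, 262.3], 0.26)]
sample_vial [([207.2, 241.0], 0.82)]
{'K': array([[338.21581939,   0.        , 286.62914487],
       [  0.        , 338.21581939, 206.96955828],
       [  0.        ,   0.        ,   1.        ]]), 'mount': array([[ 1.40971569e-03,  9.56984084e-01,  2.90136996e-01,
         7.44534213e+01],
       [ 9.99998333e-01, -1.01249047e-03, -1.51919984e-03,
         1.58591629e-01],
       [-1.16008913e-03,  2.90138654e-01, -9.56983916e-01,
        -1.43182540e+02],
       [ 0.00000000e+00,  0.00000000e+00,  0.00000000e+00,
         1.00000000e+00]])}
```

View pics/scene0.png

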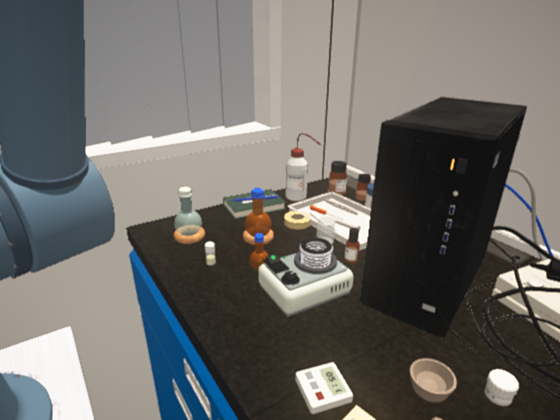

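View pics/side0.png

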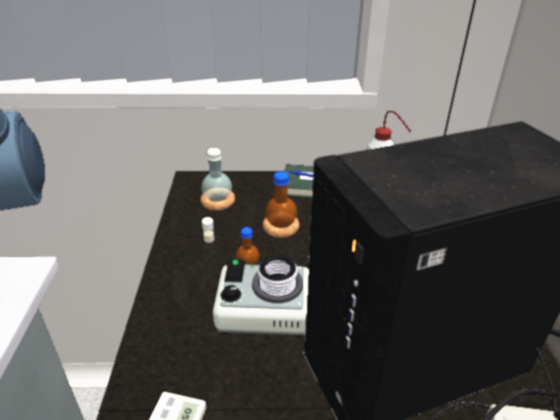

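```bash
cat > h.py <<'E'
from workcell import *
import numpy as np,cv2
def ray(cam,uv,st=None):
    c=calibration(cam);K=c['K']
    d=np.array([(uv[0]-K[0,2])/K[0,0],-(uv[1]-K[1,2])/K[1,1],-1.])
    if cam=='wrist':
        T=np.eye(4);T[:3,:3]=st['tcp_rot'];T[:3,3]=st['position'];E=T@c['mount']
    else:E=c['extrinsics']
    return E[:3,3],E[:3,:3]@d
def atz(cam,uv,z,st=None):
    o,d=ray(cam,uv,st);return np.round(o+d*(z-o[2])/d[2],1)
def tri(rays):
    A=np.zeros((3,3));b=np.zeros(3)
    for o,d in rays:
        d=d/np.linalg.norm(d);P=np.eye(3)-np.outer(d,d);A+=P;b+=P@o
    x=np.linalg.solve(A,b)
    r=[np.linalg.norm((np.eye(3)-np.outer(d,d)/(d@d))@(x-o)) for o,d in rays]
    return np.round(x,1),np.round(r,1)
def proj(cam,X,st=None):
    c=calibration(cam);K=c['K']
    if cam=='wrist':
        T=np.eye(4);T[:3,:3]=st['tcp_rot'];T[:3,3]=st['position'];E=T@c['mount']
    else:E=c['extrinsics']
    p=E[:3,:3].T@(np.array(X,float)-E[:3,3]);p=np.array([p[0],-p[1],-p[2]])
    q=K@p;return np.round(q[:2]/q[2],1)
E
python3 - <<'E'
from h import *
for nm,a,b in(("amb1",(257.7,235.2),(281.2,224.8)),("amb2",(260.2,269.5),(248.5,267)),("amb12",(257.7,235.2),(248.5,267)),("amb21",(260.2,269.5),(281.2,224.8)),("mixer",(305.6,287.1),(262.8,311.1)),("sw",(274.6,256.4),(233.5,264.3)),("crad",(316.9,248.7),(278.3,267.4))):
    print(nm,tri([ray('scene',a),ray('side',b)]))
for z,uv in((7,(257.7,235.2)),(7,(260.2,269.5)),(74,(274.6,256.4)),(96,(316.9,248.7)),(0,(305.6,287.1)),(0,(352.9,260.3)),(0,(323.4,243.7)),(0,(210,261.3))):print('scene',uv,z,atz('scene',uv,z))
for z,uv in((7,(281.2,224.8)),(7,(248.5,267)),(7,(215.9,199.3)),(74,(233.5,264.3)),(96,(278.3,267.4)),(0,(262.8,311.1)),(0,(207.2,241))):print('side',uv,z,atz('side',uv,z))
E
```

```text
amb1 (array([574.5, 246.9,   6.1]), array([0.3, 0.3]))
amb2 (array([512.3, 130.7,  -3.7]), array([0.1, 0.1]))
amb12 (array([507.4,  94.7,  68.9]), array([31.1, 31.1]))
amb21 (array([573.2, 256.5, -51.3]), array([40.5, 40.5]))
mixer (array([541.1,   7.8,  13.8]), array([2.1, 2.1]))
sw (array([494.4,  45.7,  79.7]), array([0.6, 0.6]))
crad (array([566.7,  16.8,  92.4]), array([4.1, 4.1]))
scene (257.7, 235.2) 7 [573.5 244.9   7. ]
scene (260.2, 269.5) 7 [504.4 117.    7. ]
scene (274.6, 256.4) 74 [499.6  54.4  74. ]
scene (316.9, 248.7) 96 [560.    5.5  96. ]
scene (305.6, 287.1) 0 [553.5  25.5   0. ]
scene (352.9, 260.3) 0 [698.5  46.9   0. ]
scene (323.4, 243.7) 0 [689.2 137.5   0. ]
scene (210, 261.3) 0 [433.8 211.6   0. ]
side (281.2, 224.8) 7 [574.4 246.3   7. ]
side (248.5, 267) 7 [513.2 118.9   7. ]
side (215.9, 199.3) 7 [432.7 339.4   7. ]
side (233.5, 264.3) 74 [493.8  51.2  74. ]
side (278.3, 267.4) 96 [566.2  18.9  96. ]
side (262.8, 311.1) 0 [540.9  17.8   0. ]
side (207.2, 241) 0 [428.3 203.1   0. ]
```

Run:
```python
from h import *
print(atz('side',(305,355),0),atz('side',(345,418),0),atz('scene',(365,303),0),atz('scene',(437,331),0))
# vertical tower edge at corner; top heights
for z in (300,350,400,450,500):print(z,atz('side',(314,160),z),atz('side',(410,236),z),atz('scene',(383,120),z),atz('scene',(452,150),z),atz('scene',(440,100),z))
s=read_state();R=s['tcp_rot'];print(R.T@(np.array([480,110,300])-s['position']))
```

```text
[606.3 -71.6   0. ] [ 654.5 -174.8    0. ] [617.3 -73.1   0. ] [ 667.6 -192.7    0. ]
300 [610.2  -6.6 300. ] [ 696.1 -161.   300. ] [743.4  51.  300. ] [ 683.4 -141.5  300. ] [1023.1  130.5  300. ]
350 [601.7 -95.4 350. ] [ 673.3 -224.1  350. ] [ 570.9 -103.7  350. ] [ 528.7 -238.9  350. ] [767.2 -47.9 350. ]
400 [ 593.2 -184.3  400. ] [ 650.5 -287.1  400. ] [ 398.3 -258.4  400. ] [ 374.  -336.3  400. ] [ 511.4 -226.2  400. ]
450 [ 584.8 -273.2  450. ] [ 627.6 -350.2  450. ] [ 225.7 -413.1  450. ] [ 219.3 -433.7  450. ] [ 255.6 -404.6  450. ]
500 [ 576.3 -362.   500. ] [ 604.8 -413.2  500. ] [  53.1 -567.8  500. ] [  64.5 -531.   500. ] [-3.000e-01 -5.829e+02  5.000e+02]
[ 482.66751845 -477.42990264  -68.72358304]
```

```bash
python3 -m crank '[[[0.032,-0.032,-0.010,-7],[0.064,-0.064,-0.020,-14],[0.096,-0.096,-0.030,-21],[0.128,-0.128,-0.040,-28],[0.160,-0.160,-0.050,-35]]]' 0
python3 - <<'E'
from h import *
s=read_state();R=s['tcp_rot'];print(s['position'],R[:,0],s['q'],R.T@(np.array([490,140,280])-s['position']))
E
```

```text
t: 1.4
position: [317.1, -310.6, 281.8]
tcp_rot: [[0.506, 0.862, 0.001], [0.862, -0.506, -0.0], [-0.0, 0.001, -1.0]]
ft_force: [1.1, -0.7, 0.1]
grip_width: 0.148
[ 317.14651582 -310.56465158  281.81424828] [ 5.06131358e-01  8.62456401e-01 -6.74295079e-05] [-9.18148798e-01  9.94038082e-02 -1.50800646e-01  1.31991840e+00
  2.02003584e-04  1.18334082e+00] [476.07905895 -78.96753297   1.72687988]
```

```bash
python3 -m crank '[[[0.048,-0.008,0,-6],[0.096,-0.016,0,-12],[0.144,-0.024,0,-18],[0.192,-0.032,0,-24],[0.240,-0.040,0,-30]]]'
python3 - <<'E'
from h import *
s=read_state();R=s['tcp_rot'];print(s['position'],R[:,0],s['q'],R.T@(np.array([490,140,280])-s['position']))
E
```

```text
t: 1.9
position: [405.2, -83.5, 281.6]
tcp_rot: [[0.008, 1.0, 0.001], [1.0, -0.008, -0.001], [-0.001, 0.001, -1.0]]
ft_force: [0.7, -0.2, -0.1]
grip_width: -0.004
[405.19734232 -83.49714135 281.64345729] [ 7.53373141e-03  9.99971478e-01 -5.34872355e-04] [-3.56735219e-01  3.77979873e-02 -2.18240856e-01  1.31353520e+00
 -1.24163764e-04  1.22159454e+00] [224.13052625  83.11474743   1.61550499]
```

```bash
python3 -m crank '[[[0.045,0.018,0,0],[0.090,0.036,0,0],[0.135,0.054,0,0],[0.180,0.072,0,0],[0.224,0.090,0,0]]]'
python3 -m crank '[[[0,0,0,0],[0,0,0,0]]]'
python3 - <<'E'
from h import *
s=read_state();print(s['position'],s['joint_vel'])
im=capture('wrist');cv2.imwrite('pics/w1.png',im)
for t,z in(("amber_flask",7),("clear_flask",7),("mixer",0),("switch_green_end",74),("cradle_center",96),("beaker",0),("oil_bottle",0),("sample_vial",0)):
    print(t,[(np.round(d['uv'],1).tolist(),round(float(d['p']),2),atz('wrist',d['uv'],z,s)) for d in pinpoint('wrist',t)])
E
```

```text
t: 2.4
position: [497.8, 139.8, 281.5]
tcp_rot: [[0.011, 1.0, 0.001], [1.0, -0.011, -0.0], [-0.0, 0.001, -1.0]]
ft_force: [0.7, -1.2, -0.2]
grip_width: -0.002
t: 2.6
position: [497.3, 138.3, 280.9]
tcp_rot: [[0.009, 1.0, -0.001], [1.0, -0.009, -0.001], [-0.001, -0.001, -1.0]]
ft_force: [0.1, -0.2, 0.5]
grip_width: -0.002
[497.31908898 138.32821958 280.9446258 ] [-0.04235549 -0.02639166 -0.02210045  0.00453407 -0.00261359 -0.00125616]
amber_flask [([352.1, 70.8], 0.87, array([574.1, 248. ,   7. ])), ([301.6, 170.4], 0.86, array([516.7, 132.7,   7. ])), ([233.5, 111.7], 0.61, array([435.5, 203.9,   7. ]))]
clear_flask [([437.7, 227.6], 0.51, array([696. ,  55.2,   7. ]))]
mixer [([321.3, 251.4], 0.73, array([544.5,  19.1,  -0. ]))]
switch_green_end [([288.6, 248.2], 0.56, array([499.6,  57.1,  74. ]))]
cradle_center [([348.5, 292.1], 0.86, array([565.1,  13.9,  96. ])), ([432.9, 229.9], 0.26, array([649.2,  86.3,  96. ]))]
beaker []
oil_bottle [([436.4, 229.2], 0.91, array([697.8,  50.3,   0. ]))]
sample_vial [([230.9, 112.9], 0.77, array([431.2, 202.3,   0. ]))]
```

View pics/w1.png

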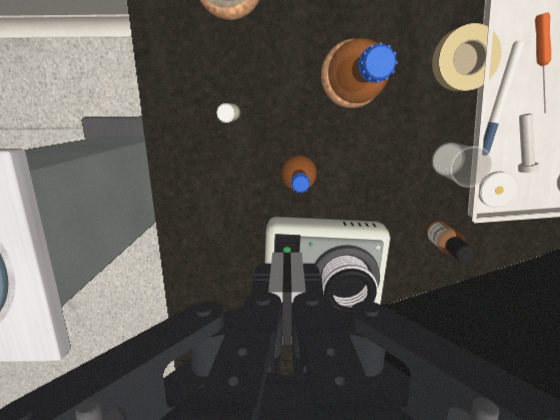

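```bash
python3 - <<'E'
from h import *
s=read_state()
rs=[]
for cam,f,c in(('scene','scene0',(273,258)),('side','side0',(235,263)),('wrist','w1',(287,250))):
    im=cv2.imread(f'pics/{f}.png').astype(int);g=im[:,:,1]-np.maximum(im[:,:,0],im[:,:,2])
    m=np.zeros(g.shape,bool);m[c[1]-14:c[1]+15,c[0]-14:c[0]+15]=1
    w=np.where(m&(g>30),g,0);ys,xs=np.nonzero(w)
    if len(xs)==0:print(cam,g[m].max());continue
    uv=(np.average(xs,weights=w[ys,xs]),np.average(ys,weights=w[ys,xs]));print(cam,np.round(uv,1),len(xs),atz(cam,uv,74,s));rs.append(ray(cam,uv,s))
print(tri(rs));
print('crad',tri([ray('scene',(316.9,248.7)),ray('side',(278.3,267.4)),ray('wrist',(348.5,292.1),s)]))
E
python3 -c "
import cv2
a=cv2.imread('pics/w1.png')[200:320,250:410];b=cv2.imread('pics/scene0.png')[220:320,240:370];c=cv2.imread('pics/side0.png')[240:340,205:325]
import numpy as np
o=[cv2.resize(x,(390,300),interpolation=3) for x in(a,b,c)]
cv2.imwrite('pics/z1.png',np.vstack([np.hstack(o[:2]),np.hstack([o[2],o[2]*0])]))"
```

```text
scene [274.5 256.8] 28 [498.5  53.2  74. ]
side [234.9 261.7] 33 [495.7  57.5  74. ]
wrist [286.6 249.4] 37 [497.3  54.1  74. ]
(array([497.2,  54. ,  75.2]), array([1.9, 1.8, 0.6]))
crad (array([565.1,  12.8,  95.6]), array([4.3, 4.5, 0.9]))
```

View pics/z1.png

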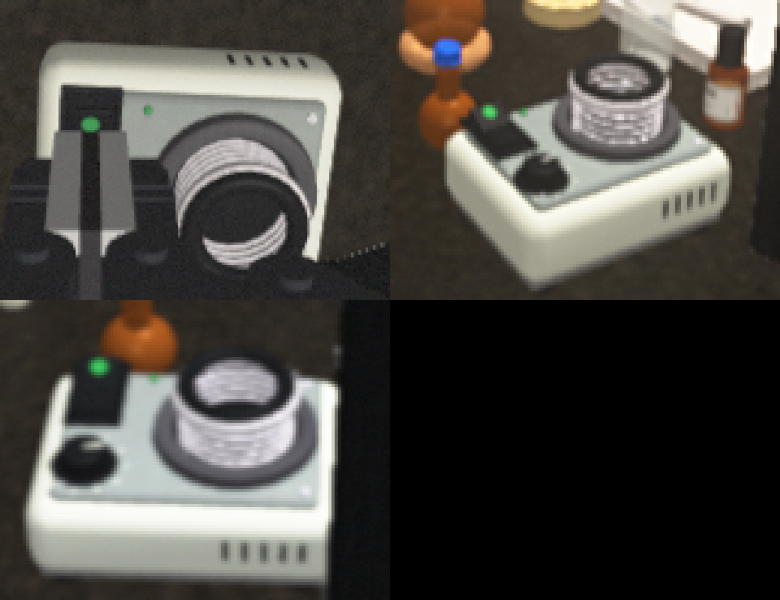

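```bash
python3 -m crank '[[[-0.042,0,0,0],[-0.084,0,0.02,0],[-0.084,0,0.065,0],[-0.084,0,0.110,0],[-0.084,0,0.155,0]]]'
python3 -m crank '[[[0,0,0,0],[0,0,0,0]]]'
python3 - <<'E'
from h import *
s=read_state();print(s['position'])
im=capture('wrist');cv2.imwrite('pics/w2.png',im)
E
```

```text
t: 3.55
position: [496.7, 52.7, 125.3]
tcp_rot: [[0.013, 1.0, 0.002], [1.0, -0.013, -0.0], [-0.0, 0.002, -1.0]]
ft_force: [0.4, -0.3, -0.1]
grip_width: 0.003
t: 3.75
position: [495.8, 53.4, 126.7]
tcp_rot: [[0.012, 1.0, -0.002], [1.0, -0.012, -0.0], [-0.0, -0.002, -1.0]]
ft_force: [-0.1, -0.8, -0.1]
grip_width: 0.004
[495.76039834  53.44369325 126.65088601]
```

View pics/w2.png

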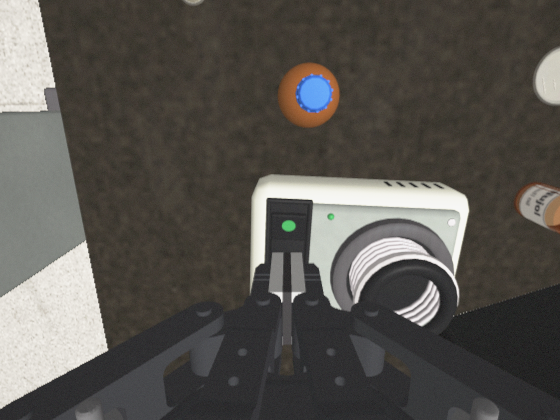

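Run:
```python
from h import *
s=read_state()
print(atz('wrist',(288.5,225.5),74,s),atz('wrist',(290,203),68,s))
print(atz('wrist',(260,180),55,s),atz('wrist',(467,192),55,s), s['q'])
print('ring', atz('wrist',(407,300),101,s))
```

```text
[499.7  55.4  74. ] [500.8  68.2  68. ]
[481.5  80.2  55. ] [618.1  70.6  55. ] [-1.96936500e-02  2.84071397e-01 -3.27063263e-01  9.57280615e-01
 -8.30294466e-05  1.56279602e+00]
ring [567.4  18.8 101. ]
```

```bash
python3 -m crank '[[[0.001,0.0025,0.03,0],[0.001,0.0025,0.044,0],[0.001,0.0025,0.044,0]]]'
python3 -m crank '[[[0,0,0.003,0],[0,0,0.006,0],[0,0,0.008,0],[0,0,0.010,0],[0,0,0.010,0]]]'
```

```text
t: 4.1
position: [500.2, 54.6, 83.6]
tcp_rot: [[0.011, 1.0, 0.002], [1.0, -0.011, -0.0], [-0.0, 0.002, -1.0]]
ft_force: [-0.5, -0.2, -0.1]
grip_width: -0.001
t: 4.6
position: [499.9, 54.7, 72.8]
tcp_rot: [[0.011, 1.0, 0.002], [1.0, -0.011, 0.0], [0.0, 0.002, -1.0]]
ft_force: [-0.1, -0.2, 1.6]
grip_width: 0.003
```

```bash
python3 -m crank '[[[0,0,0.0015,0],[0,0,0.003,0],[0,0,0.003,0]]]'
```

```text
t: 4.9
position: [499.5, 54.8, 69.5]
tcp_rot: [[0.011, 1.0, 0.001], [1.0, -0.011, 0.0], [0.0, 0.001, -1.0]]
ft_force: [1.5, 1.7, 4.3]
grip_width: 0.001
```

```bash
python3 -m crank '[[[0,0,0.0015,0],[0,0,0.0015,0],[0,0,0.0015,0]]]'
```

```text
t: 5.2
position: [499.6, 54.8, 69.4]
tcp_rot: [[0.011, 1.0, 0.002], [1.0, -0.011, 0.0], [0.0, 0.002, -1.0]]
ft_force: [-2.4, 1.7, 15.7]
grip_width: -0.004
```

```bash
python3 -m crank '[[[0,0,-0.03,0],[0,0,-0.075,0],[0.03,0,-0.115,0],[0.06,0,-0.150,0],[0.06,0,-0.150,0]]]' 0.0854
python3 -m crank '[[[0,0,0,0],[0,0,0,0]]]'
python3 - <<'E'
from h import *
s=read_state();print(s['position'],s['joint_vel'])
im=capture('wrist');cv2.imwrite('pics/w3.png',im)
for t,z in(("amber_flask",7),("mixer",0),("cradle_center",96),("switch_green_end",70)):
    print(t,[(np.round(d['uv'],1).tolist(),round(float(d['p']),2),atz('wrist',d['uv'],z,s)) for d in pinpoint('wrist',t)])
E
```

```text
t: 5.7
position: [502.0, 117.0, 222.4]
tcp_rot: [[0.008, 1.0, 0.008], [1.0, -0.008, 0.001], [0.001, 0.008, -1.0]]
ft_force: [0.9, -0.5, -0.3]
grip_width: 0.847
t: 5.9
position: [498.3, 113.8, 216.0]
tcp_rot: [[0.012, 1.0, -0.004], [1.0, -0.012, -0.001], [-0.001, -0.004, -1.0]]
ft_force: [0.3, -0.0, -0.5]
grip_width: 1.0
[498.29572123 113.7997298  215.98257971] [-0.00924289  0.00585844 -0.01227682  0.00071971  0.00318207  0.00035739]
amber_flask [([365.9, 38.8], 0.9, array([574.7, 245.7,   7. ])), ([298.1, 157.2], 0.87, array([510.6, 134.4,   7. ]))]
mixer [([325.5, 256.0], 0.73, array([542.5,  18.2,   0. ]))]
cradle_center [([364.5, 302.5], 0.85, array([566.9,  18. ,  96. ]))]
switch_green_end [([284.2, 248.9], 0.68, array([495.7,  58.9,  70. ])), ([367.2, 35.7], 0.53, array([562.2, 237.5,  70. ]))]
```

View pics/w3.png

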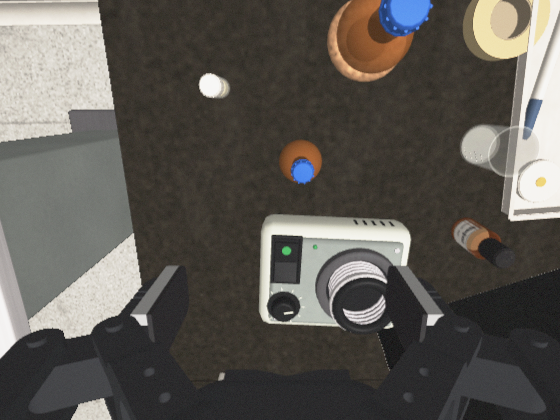

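Run:
```python
from h import *
im=cv2.imread('pics/w3.png')
cv2.imwrite('pics/z2.png',cv2.resize(im[205:345,250:430],None,fx=4.2,fy=4.2,interpolation=cv2.INTER_CUBIC))
s=read_state();print(atz('wrist',(286.5,250.5),69.5,s),proj('wrist',(499,55,74),s))
```

```text
[498.6  56.9  69.5] [287.  254.4]
```

View pics/z2.png

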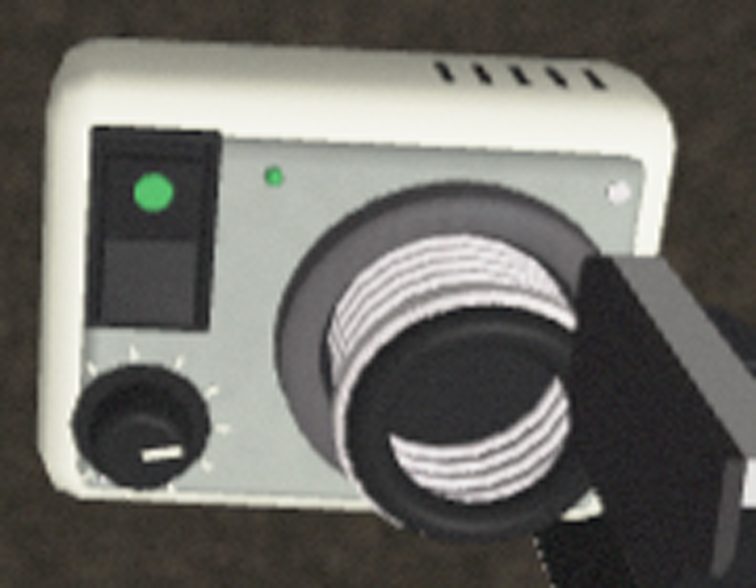

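Run:
```python
from h import *
s=read_state()
for z in(96,98):print(atz('wrist',(364.5,304.5),z,s))
print('dial',atz('wrist',(283.8,306.7),75,s),'dot',atz('wrist',(286.5,250.7),69.5,s))
# deck corners etc
print('body corner',[atz('wrist',(250+x/4.2,205+y/4.2),62,s) for x,y in((80,497),(640,158),(100,128))])
st='pics/w3.png';im=cv2.imread(st)
for c in [(565,13),(567,16),(566,18)]:
  for r,z in((29,96),(19,96)):
    a=np.linspace(0,6.283,40);p=np.array([proj('wrist',(c[0]+r*np.cos(t),c[1]+r*np.sin(t),z),s) for t in a])
    print(c,r,'u',p[:,0].min(),p[:,0].max(),'v',p[:,1].min(),p[:,1].max())
print('meas u left',250+347/4.2,'v bottom',205+543/4.2,'v top',205+305/4.2,'inner u left',250+388/4.2,'inner bottom',205+503/4.2)
```

```text
[567.9  15.6  96. ]
[567.4  16.9  98. ]
dial [4.953e+02 3.000e-01 7.500e+01] dot [498.6  56.7  69.5]
body corner [array([479.7, -27.8,  62. ]), array([608.8,  60.5,  62. ]), array([486.7,  69.1,  62. ])]
(565, 13) 29 u 328.8 393.5 v 278.2 334.5
(565, 13) 19 u 339.9 382.3 v 288.3 325.2
(567, 16) 29 u 331.1 396.0 v 275.0 331.7
(567, 16) 19 u 342.3 384.8 v 285.3 322.3
(566, 18) 29 u 330.0 395.1 v 273.0 329.8
(566, 18) 19 u 341.2 383.9 v 283.2 320.5
meas u left 332.6190476190476 v bottom 334.2857142857143 v top 277.6190476190476 inner u left 342.3809523809524 inner bottom 324.76190476190476
```

```bash
python3 -m crank '[[[0.033,0.019,0.004,0],[0.066,0.038,0.008,0],[0.1,0.057,0.012,0],[0.132,0.076,0.016,0],[0.132,0.076,0.016,0]]]'
python3 -m crank '[[[0,0,0,0],[0,0,0,0]]]'
python3 - <<'E'
from h import *
s=read_state();print(s['position'],s['tcp_rot'],s['q'])
im=capture('wrist');cv2.imwrite('pics/w4.png',im)
for t,z in(("amber_flask",7),):
    print(t,[(np.round(d['uv'],1).tolist(),round(float(d['p']),2),atz('wrist',d['uv'],z,s)) for d in pinpoint('wrist',t)])
print(proj('wrist',(574.5,246.5,127),s))
E
```

```text
t: 6.65
position: [578.2, 248.6, 199.3]
tcp_rot: [[0.008, 1.0, -0.001], [1.0, -0.008, 0.001], [0.0, -0.002, -1.0]]
ft_force: [0.3, -0.6, 0.1]
grip_width: 1.003
t: 6.85
position: [576.7, 244.6, 201.6]
tcp_rot: [[0.012, 1.0, -0.001], [1.0, -0.012, -0.001], [-0.001, -0.001, -1.0]]
ft_force: [0.7, -0.6, -0.0]
grip_width: 1.0
[576.66336379 244.64258075 201.6316111 ] [[ 1.24390348e-02  9.99922304e-01 -8.10499131e-04]
 [ 9.99922331e-01 -1.24396558e-02 -7.65692420e-04]
 [-7.75715258e-04 -8.00911706e-04 -9.99999378e-01]] [ 3.00245643e-01  4.94284958e-01  1.84758730e-01  1.26227080e+00
 -4.91729257e-04  1.88348189e+00]
amber_flask [([229.9, 275.6], 0.85, array([513. , 136.5,   7. ])), ([285.9, 177.6], 0.77, array([576.6, 246.9,   7. ]))]
[282.5 215.2]
```

View pics/w4.png

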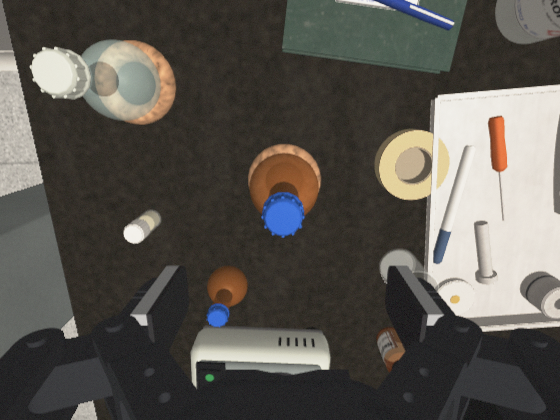

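```bash
python3 -m crank '[[[0.002,-0.002,0.03,0],[0.002,-0.002,0.065,0],[0.002,-0.002,0.1,0],[0.002,-0.002,0.127,0],[0.002,-0.002,0.127,0]]]'
python3 -m crank '[[[0,0,0,0],[0,0,0,0]]]'
python3 - <<'E'
from h import *
s=read_state();print(s['position'],s['ft_force'])
cv2.imwrite('pics/w5.png',capture('wrist'));cv2.imwrite('pics/s5.png',capture('side'))
E
```

```text
t: 7.45
position: [571.4, 245.6, 71.0]
tcp_rot: [[0.013, 1.0, -0.008], [1.0, -0.013, -0.003], [-0.003, -0.008, -1.0]]
ft_force: [-0.2, -0.2, -0.5]
grip_width: 0.996
t: 7.65
position: [576.7, 247.8, 77.2]
tcp_rot: [[0.012, 1.0, 0.004], [1.0, -0.012, 0.001], [0.001, 0.004, -1.0]]
ft_force: [0.1, 0.4, -0.3]
grip_width: 0.999
[576.69730577 247.80520195  77.18805089] [ 0.12745228  0.3962068  -0.33209068]
```

View pics/w5.png

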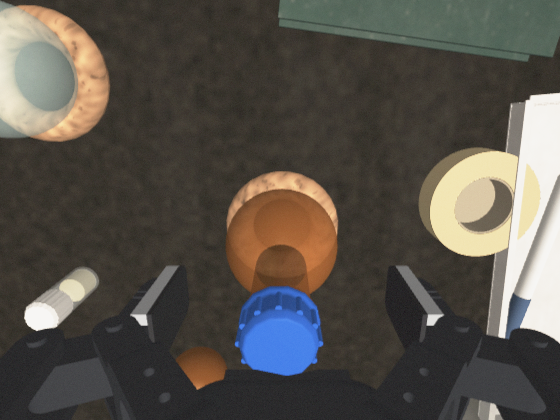

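View pics/s5.png

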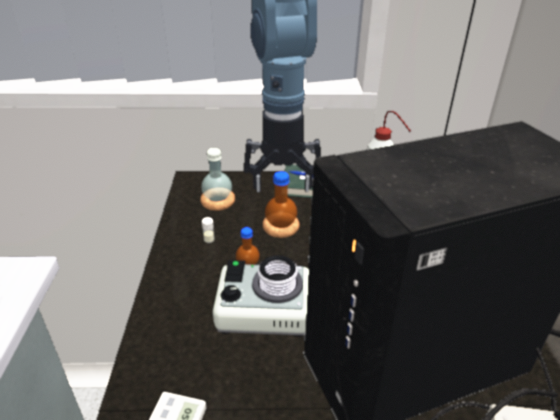

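```bash
python3 -m crank '[[[-0.001,-0.002,0.001,0],[-0.001,-0.002,0.001,0],[-0.001,-0.002,0.001,0],[-0.001,-0.002,0.001,0],[-0.001,-0.002,0.001,0]]]'
```

```text
t: 8.25
position: [573.1, 246.7, 73.7]
tcp_rot: [[0.012, 1.0, -0.0], [1.0, -0.012, -0.0], [-0.0, -0.0, -1.0]]
ft_force: [0.6, -0.8, 0.3]
grip_width: 0.996
```

```bash
python3 -m crank '[[[0,0,0,0],[0,0,0,0],[0,0,0,0],[0,0,0,0],[0,0,0,0]]]' 0 40
python3 -m crank '[[[0,0,0,0],[0,0,0,0],[0,0,0,0],[0,0,0,0],[0,0,0,0]]]'
```

```text
t: 8.75
position: [573.5, 246.7, 73.8]
tcp_rot: [[0.012, 1.0, 0.001], [1.0, -0.012, -0.0], [-0.0, 0.001, -1.0]]
ft_force: [0.9, -0.3, -0.1]
grip_width: 0.288
t: 9.25
position: [573.4, 246.7, 73.9]
tcp_rot: [[0.012, 1.0, 0.001], [1.0, -0.012, -0.0], [-0.0, 0.001, -1.0]]
ft_force: [1.3, 0.4, -0.8]
grip_width: 0.29
```

```bash
python3 -m crank '[[[0,0,-0.015,0],[0,0,-0.035,0],[0,0,-0.055,0],[0,0,-0.075,0],[0,0,-0.09,0]]]'
python3 -m crank '[[[0,0,-0.015,0],[0,0,-0.03,0],[0,0,-0.04,0],[0,0,-0.04,0],[0,0,-0.04,0]]]'
python3 - <<'E'
from h import *
s=read_state();print(s['position'],s['ft_force'],s['grip_width'])
cv2.imwrite('pics/s6.png',capture('side'));cv2.imwrite('pics/c6.png',capture('scene'));cv2.imwrite('pics/w6.png',capture('wrist'))
for n in('side','scene'):print([(d['uv'],d['p']) for d in pinpoint(n,'amber_flask')],proj(n,s['position']-[0,0,66]))
E
python3 -c "
import cv2,numpy as np
cv2.imwrite('pics/z6.png',np.hstack([cv2.resize(cv2.imread('pics/s6.png')[80:350,150:400],(400,432)),cv2.resize(cv2.imread('pics/c6.png')[120:390,150:400],(400,432))]))"
```

```text
t: 9.75
position: [572.7, 246.8, 164.8]
tcp_rot: [[0.011, 1.0, -0.0], [1.0, -0.011, 0.0], [0.0, -0.0, -1.0]]
ft_force: [-0.5, 0.6, -1.2]
grip_width: 0.289
t: 10.25
position: [572.9, 246.7, 203.3]
tcp_rot: [[0.011, 1.0, -0.001], [1.0, -0.011, -0.0], [-0.0, -0.001, -1.0]]
ft_force: [0.3, -0.6, -1.6]
grip_width: 0.286
[572.8761687  246.6810336  203.26323323] [ 0.32686069 -0.62846249 -1.5694936 ] 0.28580673099290094
[([282.1, 172.0], 0.76), ([248.9, 266.6], 0.58)] [280.9 169.4]
[([260.1, 186.6], 0.86), ([256.1, 267.7], 0.79)] [256.1 184.6]
```

View pics/z6.png

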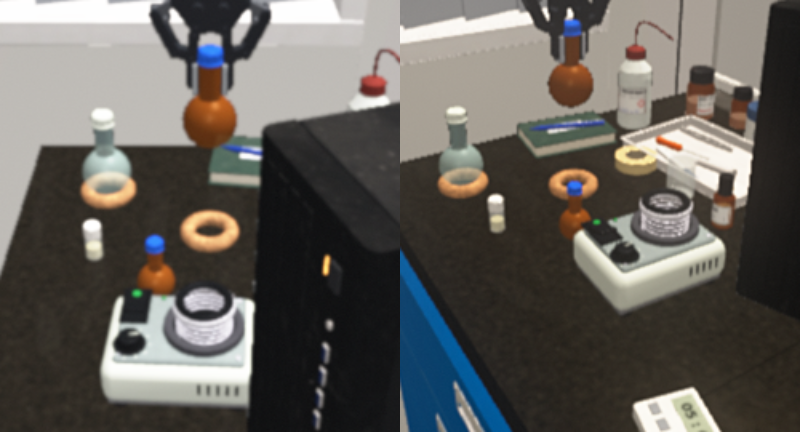

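View pics/w6.png

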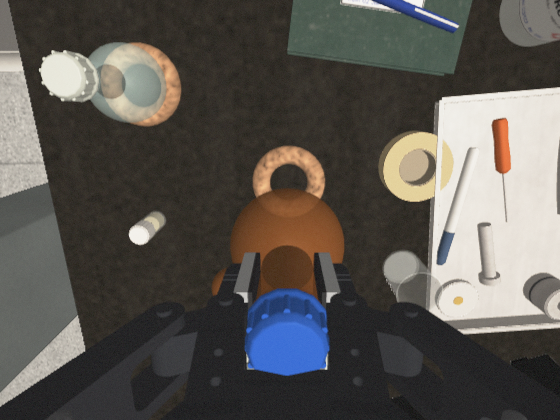

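Run:
```python
from h import *
s=read_state()
print('cork',atz('wrist',(289,184.5),9,s))
for n,f in(('side','s6'),('scene','c6')):
    for d in silhouettes(n,'amber_flask')[:2]:
        ys,xs=np.nonzero(d['mask']);print(n,d['p'],d['uv'],xs.min(),xs.max(),ys.min(),ys.max())
# expected bulb centre & bounds
for dy in(-3,0,3):
  c=s['position']+[0,dy,-66+32];print(dy,proj('side',c),proj('scene',c))
print('w bulb expected',proj('wrist',s['position']+[0,0,-34],s))
```

```text
cork [575.6 241.8   9. ]
side 0.91 [282.5, 146.6] 263 298 107 172
side 0.75 [246.9, 254.6] 235 258 228 264
scene 0.84 [258.5, 168.4] 242 270 133 187
scene 0.78 [261.1, 255.3] 249 267 234 269
-3 [280.9 155.4] [256.4 171.8]
0 [280.9 154.6] [255.7 171.4]
3 [280.9 153.8] [255.1 171. ]
w bulb expected [285.6 241. ]
```

Run:
```python
from h import *
s=read_state()
im=cv2.imread('pics/w6.png')
c=calibration('wrist');T=np.eye(4);T[:3,:3]=s['tcp_rot'];T[:3,3]=s['position'];o=(T@c['mount'])[:3,3]
def sil(C,r):
    d=C-o;L=np.linalg.norm(d);n=d/L;a=np.cross(n,[1,0,0]);a/=np.linalg.norm(a);b=np.cross(n,a)
    cc=C-n*r*r/L;rr=r*np.sqrt(1-r*r/L/L)
    p=np.array([proj('wrist',cc+rr*(np.cos(t)*a+np.sin(t)*b),s) for t in np.linspace(0,6.283,90)]);return p
for dy in(-4,-2,0,2,4):
  for dz in(-66,):
    p=sil(s['position']+[0,dy,dz+32],32);print(dy,p.min(0),p.max(0))
# cork ring: outer 74 torus-ish at z 9
for y in(242,246):
    a=np.linspace(0,6.283,60);p=np.array([proj('wrist',(574.5+37*np.cos(t),y+37*np.sin(t),9),s) for t in a]);print('cork',y,p.min(0),p.max(0))
cv2.imwrite('pics/z7.png',cv2.resize(im[130:320,210:370],None,fx=4,fy=3.1,interpolation=2))
```

```text
-4 [228.5 191.2] [342.6 306.2]
-2 [228.3 187.8] [342.8 303. ]
0 [228.  184.3] [342.9 299.7]
2 [227.8 180.8] [343.1 296.5]
4 [227.6 177.2] [343.2 293.2]
cork 242 [251.4 147.9] [323.8 218.6]
cork 246 [251.2 143.8] [323.9 215. ]
```

View pics/z7.png

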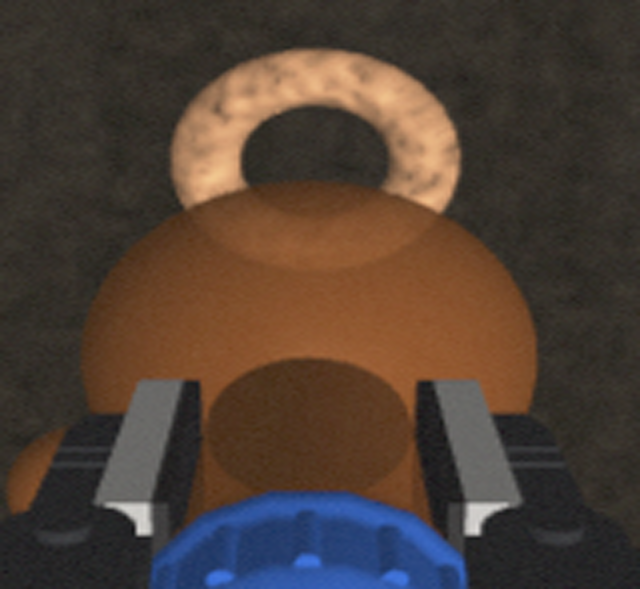

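```bash
python3 -m crank '[[[-0.02,0,0,0],[-0.055,-0.001,0,0],[-0.09,-0.002,0,0],[-0.125,-0.003,0,0],[-0.155,-0.004,0,0]]]'
python3 -m crank '[[[-0.03,0,0,0],[-0.055,0,0,0],[-0.07,0,0,0],[-0.076,0,0,0],[-0.076,0,0,0]]]'
python3 -m crank '[[[0,0,0,0],[0,0,0,0]]]'
python3 - <<'E'
from h import *
s=read_state();print(s['position'],s['ft_force'],s['grip_width'])
cv2.imwrite('pics/s8.png',capture('side'));cv2.imwrite('pics/c8.png',capture('scene'));cv2.imwrite('pics/w8.png',capture('wrist'))
for n in('side','scene'):
  for t in('amber_flask','cradle_center'):print(n,t,[(d['uv'],d['p']) for d in pinpoint(n,t)])
E
python3 -c "
import cv2,numpy as np
cv2.imwrite('pics/z8.png',np.hstack([cv2.resize(cv2.imread('pics/s8.png')[130:340,200:340],(400,600),interpolation=2),cv2.resize(cv2.imread('pics/c8.png')[110:320,240:380],(400,600),interpolation=2)]))"
```

```text
t: 11.1
position: [567.1, 90.1, 203.7]
tcp_rot: [[0.012, 1.0, -0.0], [1.0, -0.012, -0.0], [-0.0, -0.0, -1.0]]
ft_force: [0.3, -0.5, -0.9]
grip_width: 0.286
t: 11.6
position: [566.6, 15.6, 203.8]
tcp_rot: [[0.012, 1.0, 0.0], [1.0, -0.012, 0.0], [0.0, 0.0, -1.0]]
ft_force: [-0.3, 0.9, -0.5]
grip_width: 0.292
t: 11.8
position: [566.5, 16.9, 203.7]
tcp_rot: [[0.01, 1.0, -0.0], [1.0, -0.01, 0.0], [0.0, -0.0, -1.0]]
ft_force: [-0.7, -0.3, -1.1]
grip_width: 0.287
[566.50995676  16.86334012 203.74938801] [-0.6617602  -0.27450478 -1.08081166] 0.28658115563764214
side amber_flask [([246.0, 263.5], 0.95), ([278.9, 248.4], 0.56), ([261.7, 311.7], 0.29)]
side cradle_center [([275.4, 268.0], 0.59)]
scene amber_flask [([257.3, 269.5], 0.76), ([322.6, 225.9], 0.57)]
scene cradle_center [([314.2, 246.4], 0.56)]
```

View pics/z8.png

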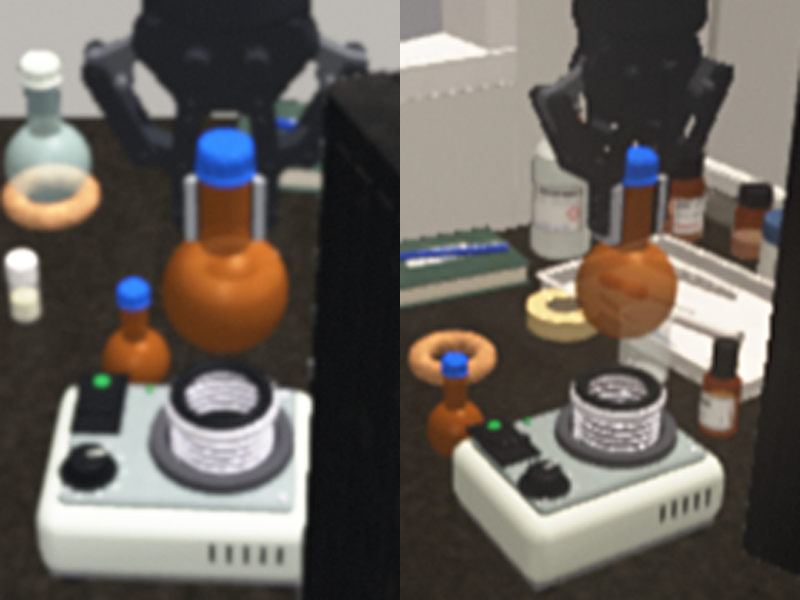

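View pics/w8.png

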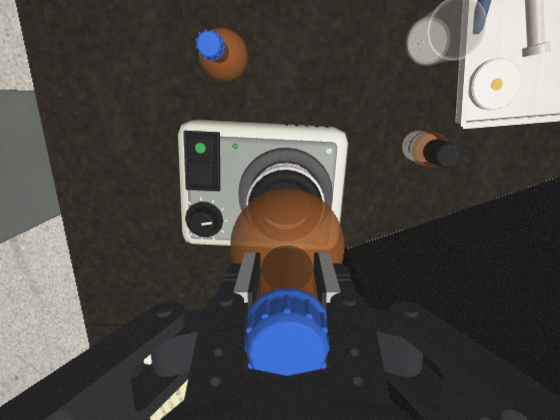

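Run:
```python
from h import *
s=read_state();p=s['position']
print('meas bulb side u279.1 scene u319.5; ring side 278.2, scene 316.7')
for f in((567.5,14.3),(567.5,10.3),(563.5,14.3)):
  print(f,'bulb',proj('side',(*f,169.5)),proj('scene',(*f,169.5)),'ring',proj('side',(*f,97)),proj('scene',(*f,97)))
print('w dot armed',atz('wrist',(200,148),69.5,s),'dial',atz('wrist',(204.5,218.5),75,s))
for c in((567.5,13.3),(567.5,16)):
  a=np.linspace(0,6.283,80);q=np.array([proj('wrist',(c[0]+29*np.cos(t),c[1]+29*np.sin(t),96),s) for t in a]);print(q.min(0),q.max(0))
im=cv2.imread('pics/w8.png');cv2.imwrite('pics/z9.png',cv2.resize(im[110:330,170:370],None,fx=3.8,fy=2.7,interpolation=2))
```

```text
meas bulb side u279.1 scene u319.5; ring side 278.2, scene 316.7
(567.5, 14.3) bulb [279.4 231.7] [319.2 209.7] ring [279.1 268.9] [317.2 245. ]
(567.5, 10.3) bulb [279.4 233.4] [320.6 210.5] ring [279.2 270.7] [318.5 246. ]
(563.5, 14.3) bulb [276.6 231.7] [317.4 210.2] ring [276.5 269. ] [315.5 245.6]
w dot armed [497.1  56.5  69.5] dial [497.4  -2.2  75. ]
[249.6 170.5] [324.4 242.1]
[249.4 167. ] [324.4 238.9]
```

View pics/z9.png

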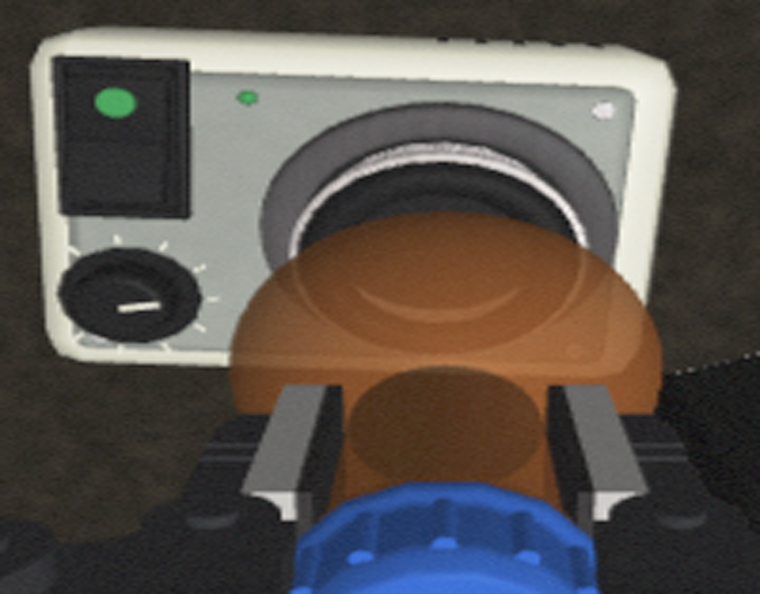

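```bash
python3 -m crank '[[[0,-0.0008,0.012,0],[0,-0.0008,0.024,0],[0,-0.0008,0.034,0],[0,-0.0008,0.038,0],[0,-0.0008,0.038,0]]]'
python3 -m crank '[[[0,0,0,0],[0,0,0.001,0],[0,0,0.002,0]]]'
```

```text
t: 12.65
position: [564.7, 15.8, 164.4]
tcp_rot: [[0.012, 1.0, -0.002], [1.0, -0.012, 0.0], [0.0, -0.002, -1.0]]
ft_force: [-0.4, -0.1, -0.7]
grip_width: 0.285
t: 12.95
position: [566.2, 15.7, 164.3]
tcp_rot: [[0.012, 1.0, 0.001], [1.0, -0.012, -0.0], [-0.0, 0.001, -1.0]]
ft_force: [-0.4, 0.6, -1.0]
grip_width: 0.287
```

Run:
```python
from h import *
s=read_state();print(s['position'],s['ft_force'])
cv2.imwrite('pics/s9.png',capture('side'));cv2.imwrite('pics/c9.png',capture('scene'))
cv2.imwrite('pics/z10.png',np.hstack([cv2.resize(cv2.imread('pics/s9.png')[130:340,200:340],(400,600),interpolation=2),cv2.resize(cv2.imread('pics/c9.png')[110:320,240:380],(400,600),interpolation=2)]))
```

```text
[566.15609409  15.73843758 164.27571864] [-0.4244023   0.55077405 -1.04439006]
```

View pics/z10.png

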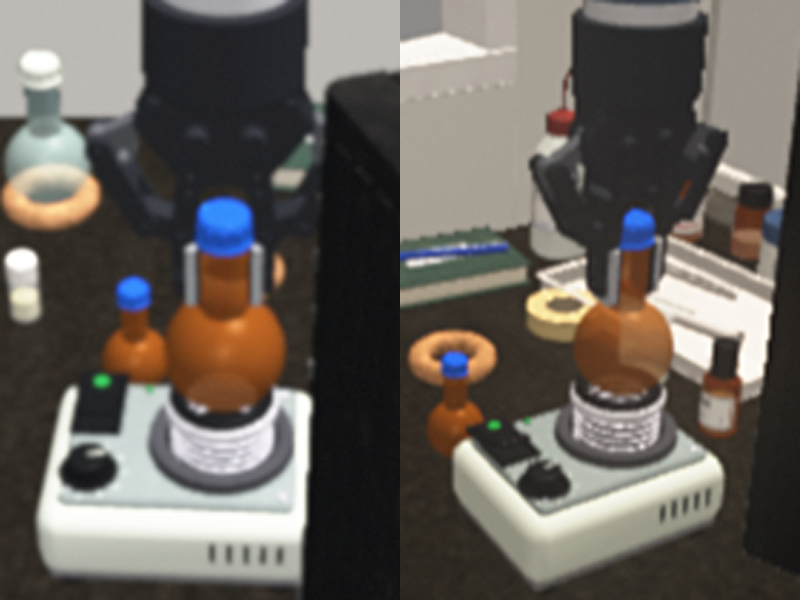

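```bash
python3 -m crank '[[[0,-0.0007,0.002,0],[0,-0.0007,0.004,0],[0,-0.0007,0.006,0],[0,-0.0007,0.006,0]]]'
python3 -m crank '[[[0,0,0.001,0],[0,0,0.002,0],[0,0,0.002,0]]]'
```

```text
t: 13.45
position: [565.1, 15.8, 158.0]
tcp_rot: [[0.011, 1.0, 0.0], [1.0, -0.011, -0.0], [-0.0, 0.0, -1.0]]
ft_force: [-0.7, 0.5, 2.9]
grip_width: 0.283
t: 13.75
position: [565.1, 15.8, 156.0]
tcp_rot: [[0.012, 1.0, 0.0], [1.0, -0.012, -0.0], [-0.0, 0.0, -1.0]]
ft_force: [-1.3, 0.1, 3.7]
grip_width: 0.284
```

```bash
python3 -m crank '[[[0,0,0.001,0],[0,0,0.002,0],[0,0,0.003,0],[0,0,0.004,0],[0,0,0.004,0]]]'
python3 -m crank '[[[0,0,0.001,0],[0,0,0.002,0],[0,0,0.002,0]]]'
```

```text
t: 14.25
position: [565.2, 15.8, 152.0]
tcp_rot: [[0.011, 1.0, 0.001], [1.0, -0.011, -0.0], [-0.0, 0.001, -1.0]]
ft_force: [-1.6, 1.2, 5.9]
grip_width: 0.289
t: 14.55
position: [565.2, 15.8, 150.1]
tcp_rot: [[0.012, 1.0, 0.001], [1.0, -0.012, -0.0], [-0.0, 0.001, -1.0]]
ft_force: [-1.1, 0.6, 6.3]
grip_width: 0.287
```

```bash
python3 -m crank '[[[0,0,0.0006,0],[0,0,0.0006,0],[0,0,0.0006,0],[0,0,0.0006,0],[0,0,0.0006,0]]]'
python3 - <<'E'
from h import *
F=[]
for i in range(4):
    cv2.imwrite('pics/s10.png',capture('side'));cv2.imwrite('pics/c10.png',capture('scene'));cv2.imwrite('pics/w10.png',capture('wrist'))
    s=read_state();F.append(np.r_[s['ft_force'],s['position']])
print(np.mean(F,0),np.std(F,0))
cv2.imwrite('pics/z11.png',np.hstack([cv2.resize(cv2.imread('pics/s10.png')[130:340,200:340],(400,600),interpolation=2),cv2.resize(cv2.imread('pics/c10.png')[110:320,240:380],(400,600),interpolation=2)]))
E
```

```text
t: 15.05
position: [565.2, 15.9, 149.7]
tcp_rot: [[0.012, 1.0, 0.001], [1.0, -0.012, -0.0], [-0.0, 0.001, -1.0]]
ft_force: [-1.4, 0.5, 7.9]
grip_width: 0.286
[ -1.99062111   0.77315618   6.98994036 565.19141066  15.83197772
 149.70661812] [0.56399106 0.39565767 0.32057746 0.00917789 0.01220641 0.00695291]
```

View pics/z11.png

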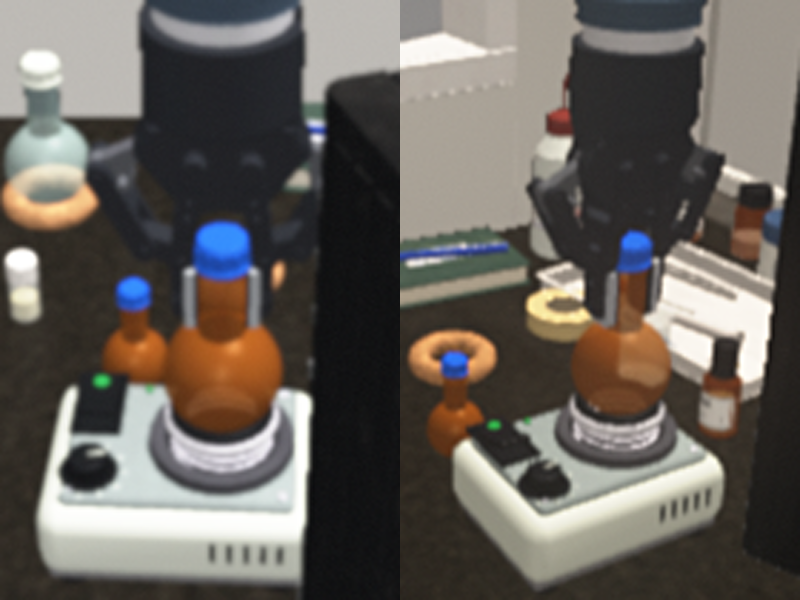

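View pics/w10.png

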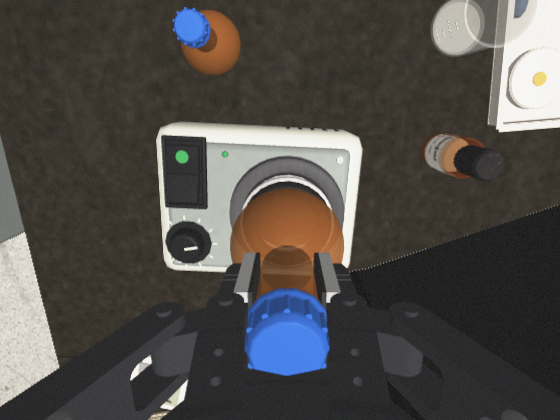

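```bash
for i in 1 2 3 4 5 6; do python3 -m crank '[[[0,0,0,0],[0,0,0,0],[0,0,0,0],[0,0,0,0],[0,0,0,0]]]' | grep -E "^t:|position|ft_f"; done
```

```text
t: 16.15
position: [565.2, 15.8, 149.7]
ft_force: [-1.5, 0.6, 6.8]
t: 16.65
position: [565.2, 15.8, 149.7]
ft_force: [-2.8, 0.9, 6.5]
t: 17.15
position: [565.2, 15.8, 149.7]
ft_force: [-2.2, 0.8, 7.4]
t: 17.65
position: [565.2, 15.8, 149.7]
ft_force: [-1.9, 0.4, 6.6]
t: 18.15
position: [565.2, 15.8, 149.7]
ft_force: [-2.0, 0.9, 7.3]
t: 18.65
position: [565.2, 15.8, 149.7]
ft_force: [-1.5, 1.4, 6.5]
```

Run:
```python
from h import *
F=[]
for i in range(3):
    cv2.imwrite('pics/s12.png',capture('side'));cv2.imwrite('pics/c12.png',capture('scene'))
    s=read_state();F.append(np.r_[s['ft_force'],s['position'],s['grip_width']])
print(np.round(np.mean(F,0),2))
for n in('side','scene'):
  for d in silhouettes(n,'amber_flask')[:2]:
    ys,xs=np.nonzero(d['mask']);print(n,d['uv'],xs.min(),xs.max(),ys.min(),ys.max())
```

```text
[-1.9700e+00  1.0000e+00  6.9400e+00  5.6518e+02  1.5840e+01  1.4969e+02
  2.9000e-01]
side [275.1, 254.2] 256 298 209 281
side [246.6, 252.5] 236 257 228 264
scene [257.8, 256.5] 249 268 234 269
scene [322.4, 233.9] 300 334 191 255
```

```bash
python3 -c "
from workcell import *
print(close_job())"
```

```text
the job is handed in; nothing more can be done
None
```

I armed the mixer, moved the amber flask to it and pressed the flask down. I handed the job in with the flask still gripped and held down, after about 4 s of steady pressing. `close_job` gives no verdict, so I don't know the official result.

- **Switch:** I pressed the green-dotted end until it bottomed at 69.4 mm (about 16 N). The pictures afterwards show the green-dotted wing flat.
- **Flask:** I picked up the larger amber flask by its neck. The measured opening was 24.8 mm against a 25 mm neck, and the pictures showed it upright.
- **Hold:** During the hold the tool stayed at z = 149.7 mm, and the upward force read about 6.9 N. Adding the flask's weight gives about 8.1 N on the ring, which corresponds to about 10 of its 12 mm of travel. I worked that depth out from force and tool travel; I couldn't read it directly. The highest force I read while pressing was 7.9 N, about 9 N with the weight, far below the 25 N limit.
- **Centring:** The flask looked centred to within 1–2 mm in the side, scene and wrist pictures. A steady sideways force of about 2 N remained, which suggests a small offset, and I left it.
- **Other glassware:** In the pictures taken during the hold, the clear flask, vial, bottle and beaker looked undisturbed. I didn't measure their positions again.

Camera estimates of the ring centre disagreed by up to about 5 mm in y at first. I used the value that agreed with both the ring outline in the wrist picture and the position of the switch dot.

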